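Snap the jade's display case shut at the market stall

TASK

The buyer has settled on the green jade. Press down the lid of the display case that holds the green stone until its spring hinge snaps over and the lid stays fully shut by itself, then take the hand away; leave the case with the brown stone standing ajar as it is.

Things in the scene. Friction and masses are not known exactly. Their poses are not given: they have to be found in the camera images.
- green_lid (a joint): Clear-paned lid of the dark wood case (130 deep, 110 wide, 45 mm high, fixed on a 4-34 mm grey plinth) with the GREEN jade. Hinged on its far side, front lifts. Rad: 0 ajar, rest at start; grows as pressed to 0.30 = shut. Over-centre spring: at the pad, force peaks at about 7 N some 12 mm down, then fades; past 0.24 (pad 7 mm above shut) it snaps shut and stays; let go earlier it springs back.
- green_pad (a point): Centre of the upper face of the brass press pad (22 x 56 mm) at the middle of the front edge of the green stone's lid, 117 mm from the hinge; moves with the lid. From ajar to shut it comes down 33 mm and 9 mm farther out from the hinge; shut, it is 57 mm above the plinth. Axes: x from front edge to hinge (tilts with the lid), y along the front edge, z out of the upper face.
- brown_lid (a joint): Lid of the other case: same case, plinth (its own height), lid and hinge, but with a BROWN stone slice inside. Angle in rad, 0 = ajar as at the start, 0.30 = shut. To be left ajar.
- brown_pad (a point): Centre of the upper face of the brass press pad on the lid of the brown stone's case, axes as for the green one.
Not all that is in view belongs to the job. Leave any orange or purple look-alike of the part that bears green_lid alone.

How it is judged:
By the outcome, as a careful person would: the job done as asked, in the order asked, and still so for the second after the job is handed in, with the robot touching nothing.
It also fails if it takes over 32 s, if anything falls off the work surface, if the arm or the gripper's body presses on something with over 40 N, if the wrist force passes 120 N, or if a joint passes its speed limit or range.

ROBOT

A 6-joint arm with a two-finger parallel gripper is mounted at the origin on the work surface. World frame = base frame: x ahead of the robot, y to its left, z up, the work surface at z = 0. Lengths are in m, angles in rad, forces in N, time in s.
With the tool pointing down it reaches from about 0.3 to 0.85 m from the base axis. Payload 5.4 kg.
Tool frame: the origin (TCP) lies at the very end of the fingers, on their centre line; the grasp point (between the pads) lies 19 mm behind it; z points along the fingers, y is the line along which they close (so a half turn about z gives the same grasp; the last joint's range is limited). The gripper opens to 85 mm and grips with 20 to 120 N. Pads are 22 mm wide; open, the fingers measure 114 mm over their backs; the gripper's body (76 mm by 85 mm) begins 54 mm behind the grasp point. The pads swing forward as they close: fully open they stand 13 mm farther back than shut.
Start: joints at [-1.455, 0.158, 1.597, -0, 1.386, -0.21], TCP at [0.184, -0.545, 0.231] pointing down, gripper open.
Joint ranges: [-2.91, 2.91], [-0.94, 2.29], [0.18, 2.7], [-1.29, 4.43], [0.17, 2.64], [-3, 3]. Speed limits (rad/s): [2.57, 2.57, 3.14, 3.14, 3.14, 3.14].

INTERFACE

Orientations are given as a unit quaternion [x, y, z, w].
In Python, from workcell import observe, camera, calibration, sign_off gives the robot as it stands.
- The arm moves only by the tool play_rows, never from a script. Its argument "plan" is a list of rows, each a list of 7 numbers: the opening, from 0 (shut) to 1 (fully open), then the shift along the tool's x, y, z scaled (see below), then the turn, a rotation vector about the tool's x, y, z scaled (see below). A call has 1 to 10 rows; each row shifts and turns the commanded pose from where the row before left it, along the tool's axes as they then stand; what a row does not reach is not made up. The controller multiplies each number of a shift by 0.25 m and each number of a turn by 45 degrees. A row lasts 1/8 s, in which the tool goes at most 62.5 mm and 10.7 degrees, less where a joint would pass 70% of its speed; a pose out of reach is approached as far as the arm can. A call with a number of a shift or a turn outside -1 to 1 is refused whole. A call with a gripper value outside its range is refused whole. The fingers move at their own pace and stop on an object; "force" is the grip in N (left out, the last holds). Time passes only in rows, so rows that do not move let the fingers close. It gives the time, the measured TCP pose, the force, the opening and the grip force at its end, in the units of the state.
- observe(): the state, without advancing time (a new reading comes with each control period).
- camera(name): name is "side" or "top"; returns (picture, depth): 420x560x3 uint8, blue, green, red; 420x560 float32, m along the optical axis (not along the pixel's ray), 0 where there is no reading.
- calibration(name): a dict with "mtx" (3x3 intrinsics, pixels), "rvec" (rotation vector, rad) and "tvec" (3), from world to camera coordinates, as OpenCV has them. Camera axes: x right, y down, z forward; pixel columns grow to the right and rows downward; lengths in m; the calibration is good to about 2 mm. A picture is of the moment at which its call begins. calibration takes no time and is no camera call.
- sign_off(): hands the job in; it is judged then, once.
The state is a dict: "clock": time; "joint_pos": joint angles; "qvel": joint speeds; "effort": joint torques, N m; "eef_pos": TCP position; "ee_rot": TCP orientation; "contact_force": force on the tool from outside, world axes, zero at the start; "moment": the same for the moment, N m; "width": finger opening in m; "grasp_force": force on a finger pad.
Only numpy, scipy, OpenCV 4.12 (cv2) and the standard library are available. Lean on these libraries where they do the work, as an engineer would, in place of code of your own. Each camera call takes 0.05 s, during which the arm holds its last target. There are 200 camera calls.

## Working session

There is one attempt and no reset: what is moved stays moved. The work goes in short steps, Python scripts to look and compute and a tool call to move; the robot and the scene stay as the last step left them, time stands still between calls to the robot, and variables do not carry over. Pictures are saved under pics/ and viewed, at most 10 in all, crops included, and the job is handed in when it is done.

Besides the shell and the picture viewer there is one more tool, called after "Emit:" as name(argument=value, ...) on one line, values as JSON. play_rows: Moves the arm, as the interface text tells. Its arguments: {"type":"object","properties":{"plan":{"type":"array","items":{"type":"array","items":{"type":"number"}}},"force":{"type":"number"}},"required":["plan"]}

```bash
mkdir -p pics; cat > h.py <<'E'
import numpy as np,cv2
from workcell import observe,camera,calibration,sign_off
def pts(name,d):
    c=calibration(name);K=np.array(c["mtx"]);R=cv2.Rodrigues(np.array(c["rvec"],float))[0];t=np.array(c["tvec"],float).ravel()
    v,u=np.mgrid[:d.shape[0],:d.shape[1]]
    p=np.stack([(u-K[0,2])/K[0,0]*d,(v-K[1,2])/K[1,1]*d,d],-1)
    return (p-t)@R
E
python3 - <<'E'
from h import *
for n in("top","side"):
    im,d=camera(n);cv2.imwrite(f"pics/{n}0.png",im);np.savez(f"{n}0.npz",im=im,d=d)
print(observe())
E
```

```text
{'clock': 0.1, 'joint_pos': array([-1.45510351e+00,  1.59018544e-01,  1.59812250e+00,  7.11768101e-06,
        1.38618795e+00, -2.10087151e-01]), 'qvel': array([-0.00024411, -0.00102663, -0.0035376 , -0.0003464 ,  0.00097125,
       -0.00075999]), 'effort': array([ 9.95547998e-05, -3.96994650e+01, -3.32336140e+01, -9.31178420e-05,
        4.26089420e-03, -2.20954114e-06]), 'eef_pos': array([ 0.18395222, -0.54420603,  0.23038897]), 'ee_rot': array([ 9.86762469e-01,  1.62169898e-01,  4.44538358e-05, -8.67037674e-04]), 'contact_force': array([-0.21230158, -0.1711588 , -0.7632021 ]), 'moment': array([-0.01335501,  0.01912749,  0.02433851]), 'grasp_force': 0.0, 'width': 0.08536081020107311}
```

View pics/top0.png

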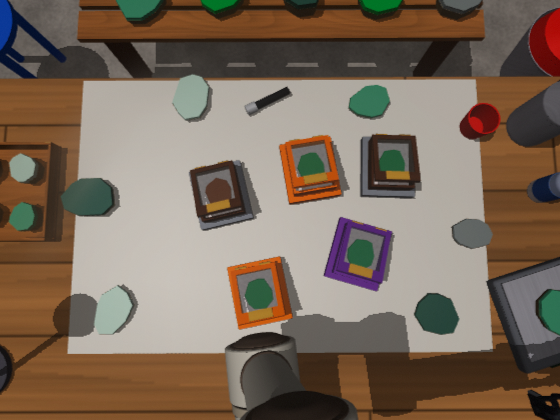

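View pics/side0.png

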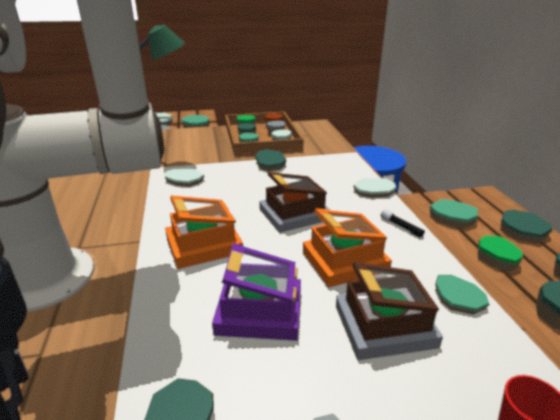

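The top view shows the dark case with the green stone at about (391,163), its brass pad at (398,175). The dark case with the brown stone is at (218,190). The orange and purple cases are look-alikes. The side view shows the green case at (390,300) with its pad at (370,282).

```bash
python3 - <<'E'
from h import *
for n,(x0,y0,x1,y1) in dict(top=(360,132,422,200),side=(340,260,440,350)).items():
    z=np.load(n+"0.npz");im,d=z["im"],z["d"];P=pts(n,d)
    h=cv2.cvtColor(im,cv2.COLOR_BGR2HSV)
    m=cv2.inRange(h,(13,140,90),(28,255,255));r=np.zeros_like(m);r[y0:y1,x0:x1]=m[y0:y1,x0:x1]
    v,u=np.nonzero(r);q=P[v,u]
    print(n,len(u),u.min(),u.max(),v.min(),v.max(),"centroid px",u.mean(),v.mean())
    print("med",np.median(q,0),"min",q.min(0),"max",q.max(0))
    box=cv2.minAreaRect(q[:,:2].astype(np.float32));print(box)
    c=q-np.median(q,0);print("svd",np.linalg.svd(c,full_matrices=False)[2].round(3))
    # dark lid frame pts
    dm=np.zeros_like(m);dm[y0:y1,x0:x1]=255
    k=(dm>0)&(P[...,2]>.07)&(im.max(2)<90);w=P[k]
    print("frame",k.sum(),w.min(0),w.max(0),cv2.minAreaRect(w[:,:2].astype(np.float32)))
    g=(dm>0)&(P[...,2]>.0)&(P[...,2]<.045)
    print("low z hist",np.histogram(P[g][:,2],bins=9,range=(0,.045))[0])
    im2=cv2.resize(im[y0-20:y1+20,x0-20:x1+20],None,fx=5,fy=5)
    cv2.imwrite(f"pics/{n}crop.png",im2[:600,:800])
z=np.load("top0.npz");P=pts("top",z["d"])
for v in range(125,200,6):print([int(1000*P[v,u,2]) for u in range(354,426,6)])
print(P[165,391])
E
```

```text
top 216 376 409 134 179 centroid px 396.93055555555554 171.36111111111111
med [ 0.64242877 -0.28768115  0.12142584] min [ 0.4335596  -0.33262516  0.07936019] max [ 0.7581704  -0.01947227  1.08706051]
((0.5778396129608154, -0.19924694299697876), (0.1273927092552185, 0.44307294487953186), 54.790191650390625)
svd [[-0.329  0.252  0.91 ]
 [ 0.922  0.295  0.251]
 [ 0.205 -0.922  0.329]]
frame 1741 [ 0.4335596  -0.34430081  0.07040809] [ 0.75426189 -0.01947227  1.08706051] ((0.5714670419692993, -0.21075233817100525), (0.1614605039358139, 0.4431214928627014), 55.81078338623047)
low z hist [492  46  53  38  19 147 500  71  31]
side 401 340 388 260 292 centroid px 363.7780548628429 276.81296758104736
med [ 0.64410623 -0.27592949  0.12062161] min [ 0.62848571 -0.31928683  0.00711002] max [ 0.7591783  -0.12812495  0.12657018]
((0.6599836945533752, -0.20689083635807037), (0.22047996520996094, 0.09876799583435059), 58.92823028564453)
svd [[ 0.159  0.826 -0.54 ]
 [-0.983  0.083 -0.162]
 [ 0.089 -0.557 -0.826]]
frame 1925 [ 0.36812752 -0.82204552  0.07000991] [ 0.74977113 -0.23322243  0.60183775] ((0.5761930346488953, -0.5439277291297913), (0.6759600043296814, 0.16012802720069885), 66.52622985839844)
low z hist [1271  118  149  184  270  277 1188  307  226]
[1, 0, 2, 2, 3, 1, 1, 3, 0, 0, 1, -2]
[1, 1087, 1, 3, 1, 4, 0, 3, 0, 1, 2, 1]
[2, 2, 36, 82, 88, 91, 88, 86, 90, 85, 89, 1]
[2, -1, 30, 83, 94, 90, 95, 90, 90, 88, 92, 0]
[2, 1, 29, 77, 94, 92, 96, 94, 94, 97, 101, 1]
[1, -1, 30, 76, 106, 98, 101, 100, 100, 97, 104, 5]
[3, 3, 32, 75, 111, 103, 106, 104, 104, 108, 109, 2]
[2, 3, 34, 78, 117, 109, 112, 112, 109, 110, 109, 1]
[3, 1, 32, 78, 119, 121, 121, 120, 120, 119, 118, 0]
[0, 0, 33, 74, 123, 126, 123, 125, 124, 122, 123, 126]
[0, 1, 30, 79, 75, 72, 75, 74, 75, 78, 78, 0]
[-1, 0, 29, 33, 32, 35, 32, 33, 31, 31, 32, 1]
[1, 4, 1, 0, 4, 3, 9, 12, 14, 15, 6, 4]
[ 0.66897601 -0.27550081  0.11227708]
```

View pics/topcrop.png

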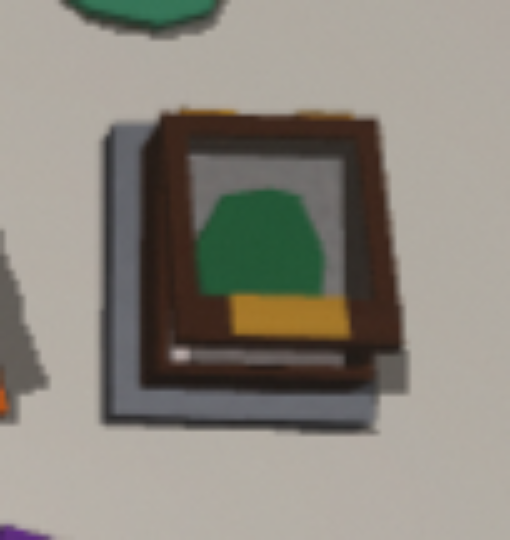

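The crop shows the green case with its pad at top-view pixels (398,175). The hinges are on the far (+x) side. Next I'll measure the pad on its own.

```bash
python3 - <<'E'
from h import *
for n,(x0,y0,x1,y1) in dict(top=(380,167,415,184),side=(352,262,392,298)).items():
    z=np.load(n+"0.npz");im,d=z["im"],z["d"];P=pts(n,d)
    m=cv2.inRange(cv2.cvtColor(im,cv2.COLOR_BGR2HSV),(13,140,90),(28,255,255))
    r=np.zeros_like(m);r[y0:y1,x0:x1]=m[y0:y1,x0:x1]
    k=(r>0)&(abs(P[...,2]-.12)<.015)
    q=P[k];b=cv2.minAreaRect(q[:,:2].astype(np.float32));print(n,k.sum(),q.mean(0),b)
z=np.load("top0.npz");P=pts("top",z["d"])
R=(slice(120,205),slice(350,430))
for lo,hi in((.08,.13),(.025,.04)):
    w=P[R];w=w[(w[...,2]>lo)&(w[...,2]<hi)];print(lo,cv2.minAreaRect(w[:,:2].astype(np.float32)),np.median(w[:,2]))
from scipy.spatial.transform import Rotation as Ro
print(Ro.from_quat(observe()["ee_rot"]).as_matrix().round(4))
E
```

```text
top 196 [ 0.64209067 -0.28771539  0.12171944] ((0.6421732306480408, -0.28818371891975403), (0.05702926218509674, 0.02229314297437668), 89.34588623046875)
side 284 [ 0.64084342 -0.28881602  0.12178482] ((0.6429982781410217, -0.28529343008995056), (0.06828660517930984, 0.029323730617761612), 84.94898986816406)
0.08 ((0.6896795034408569, -0.28966426849365234), (0.11115086823701859, 0.1350940763950348), 88.18953704833984) 0.1037615624930203
0.025 ((0.6851485371589661, -0.288892924785614), (0.1388937532901764, 0.15883450210094452), 88.26632690429688) 0.03191105964123414
[[ 9.474e-01  3.200e-01 -2.000e-04]
 [ 3.200e-01 -9.474e-01  1.700e-03]
 [ 4.000e-04 -1.700e-03 -1.000e+00]]
```

Emit:
play_rows(plan=[[0, 0, 0, 0, 0, 0, 0.225], [0, 0, 0, 0, 0, 0, 0.225], [0, 0.2, -0.12, 0, 0, 0, 0], [0, 0.2, -0.12, 0, 0, 0, 0], [0, 0.2, -0.12, 0, 0, 0, 0], [0, 0.2, -0.12, 0, 0, 0, 0], [0, 0.2, -0.12, 0, 0, 0, 0], [0, 0.2, -0.12, 0, 0, 0, 0], [0, 0.2, -0.12, 0, 0, 0, 0], [0, 0.2, -0.12, 0, 0, 0, 0]])

```text
clock: 1.35
eef_pos: [0.5918, -0.3146, 0.2307]
ee_rot: [1.0, -0.014, -0.0, -0.0]
contact_force: [0.2, -1.7, -0.1]
width: -0.0003
grasp_force: 0.0
```

```bash
cat > s.py <<'E'
from h import *
from scipy.spatial.transform import Rotation as Ro
import sys
s=observe();R=Ro.from_quat(s["ee_rot"]).as_matrix()
print(s["clock"],s["eef_pos"].round(4),s["contact_force"].round(2),s["width"],R.round(3).tolist())
print("cmd",((np.array(eval(sys.argv[1]))-s["eef_pos"])@R/.25).round(3))
E
python3 s.py "[0.641,-0.288,0.14]"
```

```text
1.35 [ 0.5918 -0.3146  0.2307] [ 0.16 -1.66 -0.12] -0.0002548846506696716 [[1.0, -0.028, -0.001], [-0.028, -1.0, 0.0], [-0.001, -0.0, -1.0]]
cmd [ 0.194 -0.112  0.363]
```

Emit:
play_rows(plan=[[0, 0.097, -0.056, 0.1, 0, 0, 0], [0, 0.07, -0.035, 0.1, 0, 0, 0], [0, 0, 0, 0.1, 0, 0, 0], [0, 0, 0, 0, 0, 0, 0], [0, 0, 0, 0, 0, 0, 0]])

```text
clock: 1.98
eef_pos: [0.633, -0.2947, 0.1572]
ee_rot: [1.0, -0.014, 0.0, 0.0]
contact_force: [-0.0, -0.2, 0.7]
width: 0.0003
grasp_force: 0.0
```

```bash
python3 s.py "[0.641,-0.288,0.125]"; python3 - <<'E'
from h import *
im,d=camera("side");cv2.imwrite("pics/side1.png",cv2.resize(im[180:360,290:470],None,fx=3,fy=3))
E
```

```text
1.975 [ 0.633  -0.2947  0.1572] [-0.04 -0.24  0.72] 0.0003479965486548987 [[1.0, -0.028, 0.001], [-0.028, -1.0, -0.001], [0.001, 0.001, -1.0]]
cmd [ 0.031 -0.028  0.129]
```

View pics/side1.png

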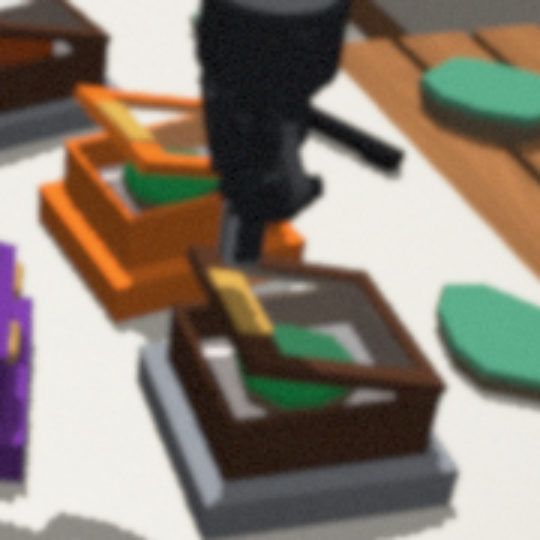

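The fingertips are at crop (240,255), just above the brass pad at (240,300), as measured. I'll correct the position and lower to contact.

Emit:
play_rows(plan=[[0, 0.03, -0.028, 0.06, 0, 0, 0], [0, 0, 0, 0.05, 0, 0, 0], [0, 0, 0, 0.03, 0, 0, 0], [0, 0, 0, 0.02, 0, 0, 0], [0, 0, 0, 0, 0, 0, 0]])

```text
clock: 2.65
eef_pos: [0.6405, -0.2875, 0.1166]
ee_rot: [1.0, -0.014, 0.0, -0.0]
contact_force: [-1.1, 1.0, 5.1]
width: -0.0001
grasp_force: 2.0
```

```bash
python3 s.py "[0.633,-0.288,0.087]"
```

```text
2.65 [ 0.6405 -0.2875  0.1166] [-1.12  0.98  5.09] -8.8169006412316e-05 [[1.0, -0.028, 0.0], [-0.028, -1.0, 0.0], [0.0, -0.0, -1.0]]
cmd [-0.03   0.003  0.119]
```

Contact is at the expected height (5 N). I'll press on, moving slightly outward.

Emit:
play_rows(plan=[[0, -0.004, 0, 0.016, 0, 0, 0], [0, -0.004, 0, 0.016, 0, 0, 0], [0, -0.004, 0, 0.016, 0, 0, 0], [0, -0.004, 0, 0.016, 0, 0, 0], [0, -0.004, 0, 0.016, 0, 0, 0], [0, -0.004, 0, 0.016, 0, 0, 0], [0, -0.004, 0, 0.012, 0, 0, 0], [0, 0, 0, 0, 0, 0, 0], [0, 0, 0, 0, 0, 0, 0]])

```text
clock: 3.78
eef_pos: [0.6336, -0.2874, 0.0893]
ee_rot: [1.0, -0.014, 0.0, 0.0]
contact_force: [0.3, -1.1, -0.6]
width: -0.0001
grasp_force: 0.0
```

```bash
python3 s.py "[0.633,-0.288,0.087]"
```

```text
3.775 [ 0.6336 -0.2874  0.0893] [ 0.29 -1.14 -0.63] -9.6337561062953e-05 [[1.0, -0.028, 0.0], [-0.028, -1.0, -0.0], [0.0, 0.0, -1.0]]
cmd [-0.002  0.003  0.009]
```

Emit:
play_rows(plan=[[0, 0, 0, 0.008, 0, 0, 0], [0, 0, 0, 0.006, 0, 0, 0], [0, 0, 0, 0, 0, 0, 0]])

```text
clock: 4.15
eef_pos: [0.6339, -0.2875, 0.0882]
ee_rot: [1.0, -0.014, 0.0, 0.0]
contact_force: [-3.9, 2.5, 10.7]
width: -0.0004
grasp_force: 5.3
```

Emit:
play_rows(plan=[[0, 0, 0, -0.06, 0, 0, 0], [0, 0, 0, -0.15, 0, 0, 0], [0, 0, 0, -0.2, 0, 0, 0], [0, -0.2, 0, -0.1, 0, 0, 0], [0, -0.2, 0, 0, 0, 0, 0], [0, -0.2, 0, 0, 0, 0, 0], [0, -0.1, 0, 0, 0, 0, 0], [0, 0, 0, 0, 0, 0, 0], [0, 0, 0, 0, 0, 0, 0]])

```text
clock: 5.28
eef_pos: [0.4595, -0.2827, 0.2139]
ee_rot: [1.0, -0.014, 0.001, 0.0]
contact_force: [-0.4, 0.3, -0.1]
width: -0.0
grasp_force: 0.0
```

```bash
python3 s.py "[0.633,-0.288,0.087]"; python3 - <<'E'
from h import *
im,d=camera("side");cv2.imwrite("pics/side2.png",im)
im,d=camera("top");P=pts("top",d)
m=cv2.inRange(cv2.cvtColor(im,cv2.COLOR_BGR2HSV),(13,140,90),(28,255,255))
for n,(x0,y0,x1,y1) in dict(green=(375,165,420,195),brown=(200,192,240,220)).items():
    for I,Q in((m,P),):
        q=Q[y0:y1,x0:x1][(I[y0:y1,x0:x1]>0)];print(n,len(q),np.median(q,0))
E
```

```text
5.275 [ 0.4595 -0.2827  0.2139] [-0.37  0.35 -0.09] -2.18555288621543e-05 [[1.0, -0.028, 0.001], [-0.028, -1.0, -0.001], [0.001, 0.001, -1.0]]
cmd [0.694 0.002 0.508]
green 205 [ 0.63369937 -0.28776763  0.08857766]
brown 216 [0.57040141 0.14648978 0.11800866]
```

View pics/side2.png

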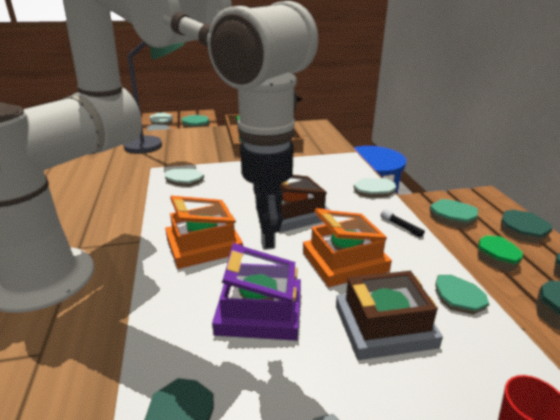

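The side view shows the green case's lid flat shut at (390,300), with its pad measured at z = 0.0886 as expected. The other cases are unchanged, and the hand is well clear.

```bash
python3 -c "
from workcell import sign_off
print(sign_off())"
```

```text
the job is handed in; nothing more can be done
None
```

The green stone's case is snapped shut and stays shut by itself, the brown stone's case was left ajar, the hand is clear, and the job is handed in at about 5.4 s on the robot's clock.

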